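Stow the trunk lock in the push-latch drawer

ROBOT

A 7-joint arm with a two-finger parallel gripper is mounted at the origin on the work surface. World frame = base frame: x ahead of the robot, y to its left, z up, the work surface at z = 0. Lengths are in m, angles in rad, forces in N, time in s.
With the tool pointing down it reaches from about 0.4 to 0.875 m from the base axis. Payload 19.3 kg.
Tool frame: the origin (TCP) lies at the very end of the fingers, on their centre line; the grasp point (between the pads) lies 19 mm behind it (env.grip_point_offset is the distance from the TCP to the grasp point, in m); x points along the fingers, z is the direction in which the jaws open and shut, and the axes are right-handed (so a half turn about x gives the same grasp; the last joint's range is limited). The gripper opens to 85 mm and grips with 20 to 120 N. Pads are 22 mm wide; open, the fingers measure 114 mm over their backs; the gripper's body (76 mm by 85 mm) begins 54 mm behind the grasp point. The pads swing forward as they close: fully open they stand 13 mm farther back than shut.
Start: joints at [1.087, 0.521, -0.036, 1.599, 0.021, 1.021, -0.113], TCP at [0.251, -0.572, 0.231] pointing down, gripper open.
Joint ranges: [-2.91, 2.91], [-0.3, 2.13], [-1.5, 1.42], [0.17, 2.43], [-1.26, 4.41], [0.16, 1.93], [-2.52, 2.52]. Speed limits (rad/s): [1.89, 1.89, 2.39, 2.39, 3.01, 3.01, 3.01].

INTERFACE

Orientations are given as a rotation vector (axis times angle).
In Python, from rig import env, optics, workorder, search_frame, landmark_of gives the robot as it stands.
- The arm moves only by the tool move_arm, never from a script. Its argument "plan" is a list of rows, each a list of 5 numbers: the shift along the tool's x, y, z in units of 30 mm (1.0 is 30 mm), then the turn about the tool's x in units of 5 degrees (1.0 is 5 degrees), then the closure in counts, from 0 (fully open) to 255 (shut). A call has 1 to 12 rows; each row is the pose to reach, as a shift and turn from the pose commanded when the call began, along the tool's axes at that moment; what a row does not reach only later rows make up. A row lasts 1/10 s, in which the tool goes at most 50 mm and 8.59 degrees, less where a joint would pass 70% of its speed; a pose out of reach is approached as far as the arm can. A call with a gripper value outside its range is refused whole. The fingers move at their own pace and stop on an object; "squeeze" is the grip in N (left out, the last holds). Time passes only in rows, so rows that repeat a pose let the fingers close. It gives the time, the measured TCP pose, the force and the opening at its end, in the units of the state.
- env.state(): the state, without advancing time (a new reading comes with each control period).
- optics.get_image(name): name is "scene" or "top" or "wrist"; returns a dict with "color" (420x560x3 uint8, blue, green, red), "K" (3x3 intrinsics, pixels), "xyz" and "orientation" of the camera in the world; the wrist camera has in their place "T_tool_cam" (4x4, takes a point from camera to tool coordinates, whose origin is the TCP and whose axes are the tool frame's). Camera axes: x right, y down, z forward; pixel columns grow to the right and rows downward; lengths in m; the calibration is good to about 2 mm. A picture is of the moment at which its call begins: read the wrist's pose just before it. There is no depth.
- workorder.close_job(): hands the job in, once; it reports no verdict.
Trained networks look in a picture, given as the dict that the camera call returned (one of the last four; its "shot" number tells which), for a name from the list of things; names that differ only in an ending like _2 or _b are one class to them, and where a whole thing is asked for, a point or a joint stands for the part that bears it (a point fixed in the world has none). Each returns a list of dicts, best first, with "score" (0 to 1); they miss things now and then, are a little off and sometimes report something else, mostly with a low value. They report only what shows in the picture. A call takes as long as a camera call. They do not tell look-alikes from the thing itself.
- search_frame(picture, thing): "at" ([x, y, z] in m, in world coordinates, good to about 4 mm: the middle of the surface that is visible of it).
- landmark_of(picture, thing): "at" ([x, y, z] in m, in world coordinates, good to about 4 mm: a listed point, or the origin of a listed thing).
The state is a dict: "time": time; "qpos": joint angles; "joint_vel": joint speeds; "tau": joint torques, N m; "position": TCP position; "ee_rot": TCP orientation; "ft_force": force on the tool from outside, world axes, zero at the start; "torque": the same for the moment, N m; "width": finger opening in m.
Only numpy, scipy, OpenCV 4.12 (cv2) and the standard library are available. Lean on these libraries where they do the work, as an engineer would, in place of code of your own. Each camera call takes 0.05 s, during which the arm holds its last target. There are 200 camera calls.

TASK

Put the bronze trunk lock away in the small wooden push-latch drawer cabinet: press the drawer's front in lightly until the latch lets go and the drawer springs out, set the lock down flat on the drawer's floor, then push the drawer in until it latches again and stays shut when you let go. The latch is delicate: feel for its inner stop and never press on it with more than 15 N; leave the handle block, the canister and the two hasps where they are.

Things in the scene. Friction and masses are not known exactly. Their poses are not given: they have to be found in the camera images.
- drawer (a joint): drawer travel in m: 0 (to 0.001) latched shut, 0.110 fully out, negative when pressed in past the latched place. Push-push latch: a press to its firm inner stop lets go, and a spring (2 to 3 N) then drives the drawer right out as the finger withdraws; the next press to the stop, let go, leaves it latched at 0; a further press releases it again. Latched, it cannot be pulled open.
- drawer_front (a point): centre of the outer face of the drawer's front, a wooden panel 160 mm wide, 54 mm high, 14 mm thick (centre 36 mm above the table), standing 30 mm proud of the cabinet when latched. x axis points into the cabinet (the way to push), z up; moves with the drawer.
- drawer_floor (a point): point on the drawer's steel floor (14 mm above the table), mid-width, 75 mm behind the front's outer face: with the drawer fully out, the middle of its open part (tray 122 mm long inside). Axes as drawer_front. Inside width 144 mm; side walls 30 mm high; the front panel's top is 49 mm above this floor.
- lock_center (a point): centre of the bronze trunk lock, a rounded block 54 mm long (its x), 34 mm wide (its y), 26 mm high (its z), with a small wire loop that stands out 13 mm beyond its +x end and a round brass keyhole plate on top; 0.17 to 0.35 kg. It starts lying flat on the table, keyhole up.
- trunk_lock: the trunk lock again; origin at the centre of its underside, same axes as lock_center
- handle_block: bystander: rosewood handle block, 85 x 28 x 22 mm, origin at the centre of its underside
- canister: bystander: brass screw-top canister, 56 mm diameter, 74 mm high, origin at the centre of its underside
- hasp1: bystander: chrome hasp lying flat, about 90 x 35 mm, 10 mm high, origin at its underside near the hinge
- hasp2: bystander: a second chrome hasp like the first
- cabinet: dark wood cabinet, fixed, 200 mm deep (x, front to back), 180 wide, 72 high; origin at the centre of its underside, 130 mm behind the latched front's outer face. The latch's inner stop lies hidden 8 to 25 mm inside travel 0, different each time; only the last 1 to 2 mm before it change the latch's state. Up to the stop a slow push takes 3 to 5 N, at the stop the force rises steeply.
There are look-alikes about, which are no part of the job. What is shaped like the trunk_lock but green or purple is not meant.

How it is judged:
By the outcome, as a careful person would: the job done as asked, in the order asked, and still so for the second after the job is handed in, with the robot touching nothing.
It also fails if it takes over 72 s, if anything falls off the work surface, if the arm or the gripper's body presses on something with over 40 N, if the wrist force passes 120 N, or if a joint passes its speed limit or range.

## Working session

There is one attempt and no reset: what is moved stays moved. The work goes in short steps, Python scripts to look and compute and a tool call to move; the robot and the scene stay as the last step left them, time stands still between calls to the robot, and variables do not carry over. Pictures are saved under pics/ and viewed, about 8 in all and at most 12, crops included, and the job is handed in when it is done.

Besides the shell and the picture viewer there is one more tool, called after "Emit:" as a command line: name --pt "numbers of a row" for each row, then --argument value for the rest. move_arm: Moves the arm, as the interface text tells. Its arguments: {"type":"object","properties":{"plan":{"type":"array"},"squeeze":{"type":"number"}},"required":["plan"]}

```bash
mkdir -p pics; ls
cat > h.py <<'E'
import numpy as np, cv2
from scipy.spatial.transform import Rotation as R
from rig import env, optics, workorder, search_frame, landmark_of
def st():
    s=env.state(); print('t',s['time'],'p',np.round(s['position'],4),'rv',np.round(s['ee_rot'],3),'F',np.round(s['ft_force'],2),'w',round(s['width'],4)); return s
def Rt(s): return R.from_rotvec(s['ee_rot']).as_matrix()
def to_tool(s,p): return Rt(s).T@(np.array(p)-s['position'])/0.03
E
python3 - <<'E'
from h import *
s=st(); print(Rt(s).round(3)); print(np.round(s['qpos'],3))
for c in ('scene','top'):
    im=optics.get_image(c); cv2.imwrite(f'pics/{c}0.png',im['color'])
    print(c,im['xyz'],im['orientation'],im['K'].tolist() if hasattr(im['K'],'tolist') else im['K'])
    for n in ['drawer_front','drawer_floor','lock_center','trunk_lock','handle_block','canister','hasp1','cabinet']:
        print(n,[(np.round(d['at'],3).tolist(),round(d['score'],2)) for d in landmark_of(im,n)[:4]])
E
```

```text
pics
t 0.0 p [ 0.2512 -0.572   0.2307] rv [ 0.9    1.378 -0.899] F [-0.19 -0.45 -0.08] w 0.0854
[[-0.001  0.916  0.402]
 [ 0.001  0.402 -0.916]
 [-1.    -0.    -0.001]]
[ 1.087  0.522 -0.036  1.6    0.021  1.021 -0.113]
scene [1.27623643 0.90455224 0.93923495] [-0.91194663 -2.43388957  1.14495773] [[458.49893314806627, 0.0, 284.03792645911005], [0.0, 458.49893314806627, 206.76439381365682], [0.0, 0.0, 1.0]]
drawer_front [([0.597, 0.043, 0.031], 0.9)]
drawer_floor [([0.497, 0.304, 0.008], 0.74), ([0.722, 0.018, -0.005], 0.53)]
lock_center [([0.392, 0.303, 0.017], 0.69), ([0.428, 0.401, 0.016], 0.61), ([0.493, 0.303, 0.011], 0.56), ([0.593, 0.354, 0.013], 0.53)]
trunk_lock [([0.497, 0.3, 0.001], 0.78), ([0.599, 0.35, -0.0], 0.7), ([0.383, 0.304, -0.001], 0.68), ([0.427, 0.394, 0.001], 0.49)]
handle_block [([0.518, -0.336, 0.001], 0.67)]
canister [([0.558, 0.471, -0.003], 0.92), ([0.721, 0.016, -0.002], 0.73)]
hasp1 [([0.715, 0.372, -0.002], 0.78), ([0.682, -0.321, -0.002], 0.72), ([0.518, -0.335, 0.002], 0.66)]
cabinet [([0.722, 0.017, -0.004], 0.56)]
top [0.4435594  0.09545946 1.38863283] [-2.14548035  2.20544538 -0.08323359] [[522.1801482859515, 0.0, 275.2711157906711], [0.0, 522.1801482859515, 214.7577716964621], [0.0, 0.0, 1.0]]
drawer_front [([0.596, 0.041, 0.035], 0.83)]
drawer_floor [([0.667, 0.024, 0.01], 0.65)]
lock_center [([0.389, 0.304, 0.013], 0.8), ([0.598, 0.351, 0.013], 0.79), ([0.425, 0.399, 0.014], 0.61), ([0.497, 0.296, 0.015], 0.55)]
trunk_lock [([0.598, 0.356, 0.001], 0.87), ([0.495, 0.304, 0.001], 0.8), ([0.387, 0.305, -0.0], 0.73), ([0.424, 0.402, -0.001], 0.72)]
handle_block [([0.514, -0.338, -0.004], 0.96)]
canister [([0.562, 0.474, 0.001], 0.7)]
hasp1 [([0.72, 0.379, 0.0], 0.82), ([0.68, -0.323, 0.002], 0.64)]
cabinet [([0.722, 0.014, -0.004], 0.87)]
```

Run:
```python
import cv2
a=cv2.imread('pics/top0.png'); cv2.imwrite('pics/top0b.png',cv2.resize(a,(784,588),interpolation=cv2.INTER_CUBIC))
```

```text
(no output)
```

View pics/top0b.png

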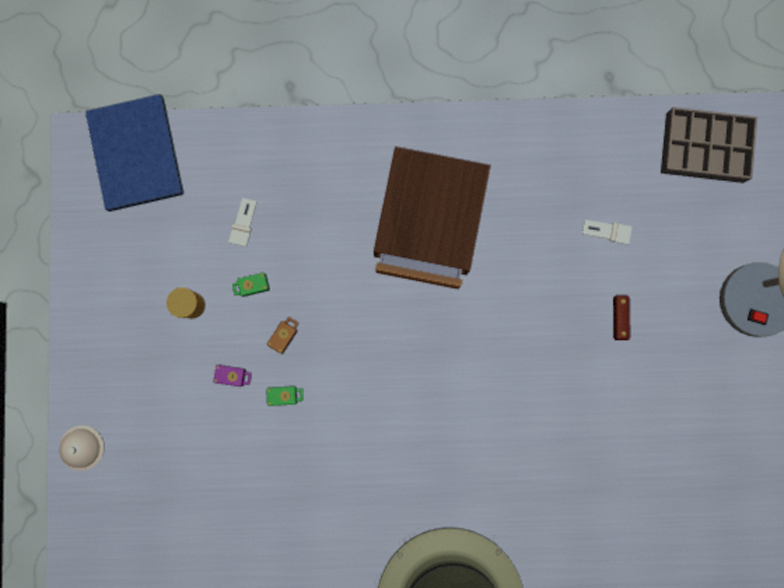

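```bash
cat >> h.py <<'E'
def ray(im,uv,z):
    M=R.from_rotvec(im['orientation']).as_matrix() if np.size(im['orientation'])==3 else np.array(im['orientation'])
    d=M@np.linalg.inv(im['K'])@np.array([uv[0],uv[1],1.]); c=np.array(im['xyz']); return c+d*(z-c[2])/d[2]
def bronze(c):
    h=cv2.cvtColor(c,cv2.COLOR_BGR2HSV); return cv2.inRange(h,(5,90,60),(18,220,255))
E
python3 - <<'E'
from h import *
im=optics.get_image('top'); c=im['color']
m=bronze(c)
roi=np.zeros_like(m); roi[222:256,186:218]=255; m&=roi
pts=cv2.findNonZero(m); r=cv2.minAreaRect(pts); b=cv2.boxPoints(r)
print(len(pts),r); print(np.array([ray(im,p,0.02) for p in b]).round(4)); print('ctr',ray(im,r[0],0.026).round(4))
k=560/784.
for n,p,z in [('BL',(395,148),.072),('BR',(490,164),.072),('FR',(470,272),.072),('FL',(375,256),.072),('dL',(377,265),.063),('dR',(461,281),.063),('dLn',(376,270),.063),('dRn',(460,287),.063)]:
    print(n,ray(im,np.array(p)*k,z).round(4))
a=cv2.resize(c[180:300,140:300],None,fx=3.7,fy=3.7,interpolation=cv2.INTER_CUBIC)
q=cv2.resize(c[95:215,260:360],None,fx=3.7,fy=3.7,interpolation=cv2.INTER_CUBIC)[:444]
cv2.imwrite('pics/crop1.png',cv2.resize(np.hstack([a,q]),None,fx=.83,fy=.83))
E
```

```text
229 ((202.11538696289062, 238.576904296875), (12.480754852294922, 24.684158325195312), 33.690067291259766)
[[0.4835 0.3285 0.02  ]
 [0.5365 0.2918 0.02  ]
 [0.5175 0.2648 0.02  ]
 [0.4647 0.3016 0.02  ]]
ctr [0.5003 0.2958 0.026 ]
BL [0.8346 0.0775 0.072 ]
BR [ 0.7995 -0.0958  0.072 ]
FR [ 0.6013 -0.0518  0.072 ]
FL [0.6354 0.1195 0.072 ]
dL [0.62   0.1164 0.063 ]
dR [ 0.5863 -0.0358  0.063 ]
dLn [0.6109 0.1185 0.063 ]
dRn [ 0.5754 -0.0336  0.063 ]
```

View pics/crop1.png

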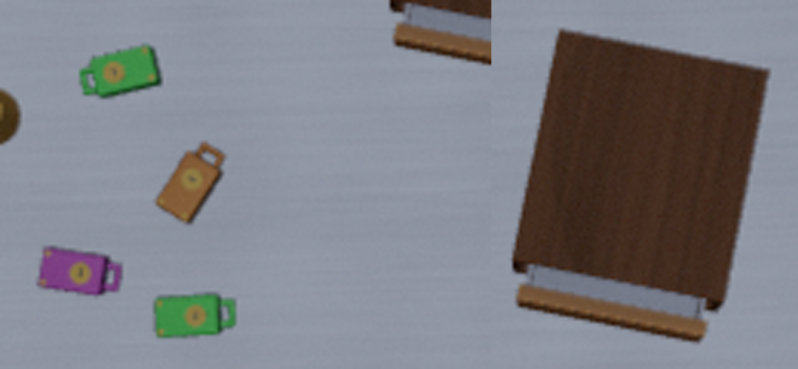

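Emit:
move_arm --pt "2.5 17.6 -14.9 7.1 255" --pt "2.5 17.6 -14.9 7.1 255" --pt "2.5 17.6 -14.9 7.1 255" --pt "2.5 17.6 -14.9 7.1 255" --pt "2.5 17.6 -14.9 7.1 255" --pt "2.5 17.6 -14.9 7.1 255" --pt "2.5 17.6 -14.9 7.1 255" --pt "2.5 17.6 -14.9 7.1 255" --pt "2.5 17.6 -14.9 7.1 255" --pt "2.5 17.6 -14.9 7.1 255" --pt "2.5 17.6 -14.9 7.1 255" --pt "2.5 17.6 -14.9 7.1 255" --squeeze 30

```text
time: 2.15
position: [0.5111, -0.0402, 0.1674]
ee_rot: [1.36, 1.104, -1.359]
ft_force: [0.3, -1.2, -0.3]
width: -0.0003
```

Run:
```python
from h import *
s=st(); print(Rt(s).round(3)); print(to_tool(s,[.555,.05,.155]), np.round(s['qpos'],2))
```

```text
t 2.15 p [ 0.5111 -0.0402  0.1674] rv [ 1.36   1.104 -1.359] F [ 0.32 -1.23 -0.34] w -0.0003
[[ 0.001  0.979 -0.204]
 [-0.    -0.204 -0.979]
 [-1.     0.001 -0.   ]]
[ 0.41270244  0.81880723 -3.24296845] [-0.01  0.43 -0.04  1.96  0.02  0.76 -1.84]
```

Emit:
move_arm --pt "0.4 0.8 -3.2 0 255" --pt "0.4 0.8 -3.2 0 255" --pt "0.4 0.8 -3.2 0 255" --pt "4.5 0.8 -3.2 0 255" --pt "4.5 0.8 -3.2 0 255" --pt "4.5 0.8 -3.2 0 255" --pt "4.5 0.8 -3.2 0 255"

```text
time: 2.85
position: [0.5516, 0.0467, 0.0295]
ee_rot: [1.356, 1.108, -1.363]
ft_force: [1.3, -0.3, 0.4]
width: -0.0
```

Run:
```python
from h import *
s=st(); print(Rt(s).round(3)); 
for c in ('top','scene'):
    im=optics.get_image(c)
    for n in ['drawer_front','cabinet']:print(c,n,[(np.round(d['at'],3).tolist(),round(d['score'],2)) for d in landmark_of(im,n)[:2]])
c=im['color']; M=R.from_rotvec(im['orientation']).as_matrix(); p=im['K']@M.T@(np.array([.6,.04,.05])-im['xyz']); u,v=(p[:2]/p[2]).astype(int); print(u,v)
cv2.imwrite('pics/sc1.png',cv2.resize(c[max(v-75,0):v+75,max(u-100,0):u+100],(800,600),interpolation=cv2.INTER_CUBIC))
```

```text
t 2.85 p [0.5516 0.0467 0.0295] rv [ 1.356  1.108 -1.363] F [ 1.32 -0.29  0.43] w -0.0
[[-0.005  0.979 -0.204]
 [-0.001 -0.204 -0.979]
 [-1.    -0.005  0.002]]
top drawer_front []
top cabinet [([0.721, 0.009, -0.002], 0.82)]
scene drawer_front [([0.597, 0.046, 0.034], 0.73)]
scene cabinet [([0.722, 0.018, -0.004], 0.74)]
264 202
```

View pics/sc1.png

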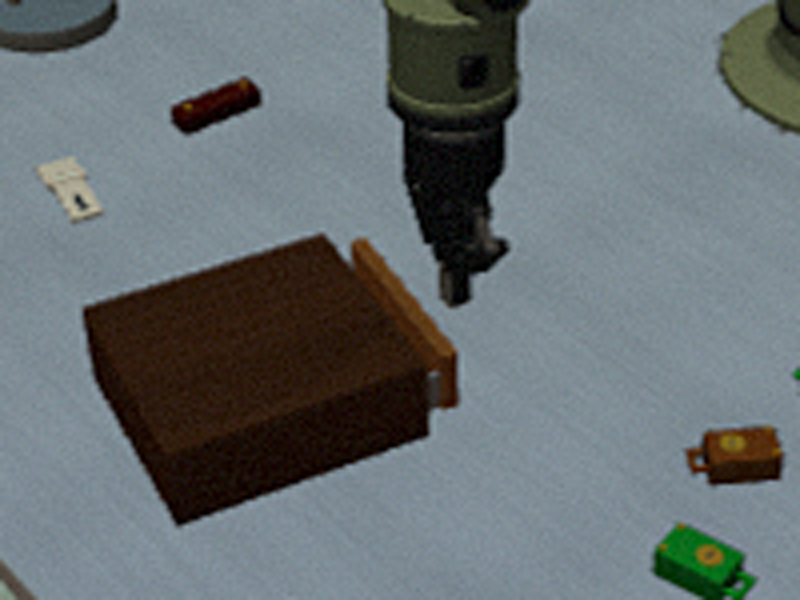

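Emit:
move_arm --pt "0.1 0.4 0 0 255" --pt "0.1 0.7 0 0 255" --pt "0.1 0.8 0 0 255" --pt "0.1 0.8 0 0 255"

```text
time: 3.55
position: [0.5774, 0.0418, 0.0297]
ee_rot: [1.36, 1.104, -1.359]
ft_force: [0.9, 0.0, -0.4]
width: 0.0005
```

Emit:
move_arm --pt "0 0.05 0 0 255" --pt "0 0.1 0 0 255" --pt "0 0.1 0 0 255"

```text
time: 3.85
position: [0.5799, 0.0414, 0.0294]
ee_rot: [1.359, 1.105, -1.359]
ft_force: [0.1, 0.2, -0.9]
width: -0.0005
```

Emit:
move_arm --pt "0 0.05 0 0 255" --pt "0 0.1 0 0 255" --pt "0 0.1 0 0 255"

```text
time: 4.15
position: [0.583, 0.0407, 0.0293]
ee_rot: [1.359, 1.105, -1.359]
ft_force: [-0.0, -0.7, -0.7]
width: 0.0002
```

Emit:
move_arm --pt "0 0.05 0 0 255" --pt "0 0.1 0 0 255" --pt "0 0.1 0 0 255"

```text
time: 4.45
position: [0.5857, 0.0401, 0.0293]
ee_rot: [1.359, 1.105, -1.36]
ft_force: [-2.4, 0.9, 1.2]
width: -0.0002
```

Emit:
move_arm --pt "0 0.05 0 0 255" --pt "0 0.1 0 0 255" --pt "0 0.1 0 0 255"

```text
time: 4.75
position: [0.5889, 0.0394, 0.0293]
ee_rot: [1.359, 1.105, -1.359]
ft_force: [-3.5, -0.8, 1.2]
width: 0.0002
```

Emit:
move_arm --pt "0 0.04 0 0 255" --pt "0 0.07 0 0 255" --pt "0 0.07 0 0 255"

```text
time: 5.05
position: [0.5909, 0.039, 0.0293]
ee_rot: [1.359, 1.105, -1.359]
ft_force: [-3.6, -0.9, 0.0]
width: -0.0002
```

Emit:
move_arm --pt "0 0.025 0 0 255" --pt "0 0.025 0 0 255"

```text
time: 5.25
position: [0.5916, 0.0388, 0.0293]
ee_rot: [1.359, 1.105, -1.359]
ft_force: [-3.3, -1.3, -0.6]
width: -0.0004
```

Emit:
move_arm --pt "0 0.025 0 0 255" --pt "0 0.025 0 0 255"

```text
time: 5.45
position: [0.5923, 0.0387, 0.0293]
ee_rot: [1.359, 1.105, -1.359]
ft_force: [-3.1, -1.0, -0.6]
width: -0.0
```

Emit:
move_arm --pt "0 0.025 0 0 255" --pt "0 0.025 0 0 255"

```text
time: 5.65
position: [0.593, 0.0385, 0.0293]
ee_rot: [1.359, 1.105, -1.359]
ft_force: [-4.9, -2.2, -0.5]
width: -0.0001
```

Emit:
move_arm --pt "0 0.02 0 0 255" --pt "0 0.02 0 0 255"

```text
time: 5.85
position: [0.5936, 0.0384, 0.0293]
ee_rot: [1.359, 1.105, -1.359]
ft_force: [-3.8, -1.5, 0.2]
width: 0.0005
```

Emit:
move_arm --pt "0 0.025 0 0 255" --pt "0 0.025 0 0 255"

```text
time: 6.05
position: [0.5938, 0.0384, 0.0293]
ee_rot: [1.359, 1.105, -1.36]
ft_force: [-7.9, -0.9, 2.3]
width: -0.0004
```

Emit:
move_arm --pt "0 -0.5 0 0 255" --pt "0 -1 0 0 255" --pt "0 -1.7 0 0 255" --pt "0 -2.4 0 0 255" --pt "0 -3.2 0 0 255" --pt "0 -4.0 0 0 255" --pt "0 -4.8 0 0 255" --pt "0 -4.8 0 0 255" --pt "0 -4.8 0 0 255"

```text
time: 6.95
position: [0.4544, 0.0683, 0.0297]
ee_rot: [1.36, 1.104, -1.357]
ft_force: [0.1, -0.5, -0.1]
width: -0.0001
```

Run:
```python
from h import *
s=st(); print(Rt(s).round(3)); 
for c in ('top','scene'):
    im=optics.get_image(c)
    for n in ['drawer_front','drawer_floor']:print(c,n,[(np.round(d['at'],3).tolist(),round(d['score'],2)) for d in landmark_of(im,n)[:2]])
print(to_tool(s,[.495,.300,.12]), s['qpos'].round(2) if hasattr(s['qpos'],'round') else s['qpos'])
```

```text
t 6.95 p [0.4544 0.0683 0.0297] rv [ 1.36   1.104 -1.357] F [ 0.11 -0.5  -0.11] w -0.0001
[[ 0.002  0.979 -0.204]
 [ 0.001 -0.204 -0.979]
 [-1.     0.002 -0.001]]
top drawer_front [([0.488, 0.067, 0.034], 0.83)]
top drawer_floor [([0.56, 0.05, 0.01], 0.7)]
scene drawer_front [([0.49, 0.065, 0.03], 0.74), ([0.716, 0.373, 0.001], 0.16)]
scene drawer_floor [([0.561, 0.05, 0.017], 0.56)]
[-3.00130354 -0.24339509 -7.83858156] [-0.26  0.62 -0.03  2.16  0.05  0.36 -2.1 ]
```

Emit:
move_arm --pt "-1.6 0 0 -1.7 0" --pt "-3.2 -0.1 -1 -3.4 0" --pt "-4 -0.2 -2.5 -5.1 0" --pt "-4 -0.2 -4 -6.8 0" --pt "-4 -0.2 -5.5 -8.5 0" --pt "-4 -0.2 -7 -10.2 0" --pt "-4 -0.2 -7.8 -11.9 0" --pt "-4 -0.2 -7.8 -13.6 0" --pt "-4 -0.2 -7.8 -15.3 0" --pt "-4 -0.2 -7.8 -17 0" --pt "-4 -0.2 -7.8 -18.7 0" --pt "-4 -0.2 -7.8 -20.4 0"

```text
time: 8.45
position: [0.4955, 0.2979, 0.1492]
ee_rot: [-0.007, 1.571, 0.007]
ft_force: [0.0, -0.6, 0.5]
width: 0.0855
```

Emit:
move_arm --pt "0 0 0 -1.7 0" --pt "0 0 0 -3.4 0" --pt "0 0 0 -5.1 0" --pt "0 0 0 -6.8 0" --pt "0 0 0 -8.5 0" --pt "0 0 0 -10.2 0" --pt "0 0 0 -11 0" --pt "0 0 0 -11 0" --pt "0 0 0 -11 0"

```text
time: 9.35
position: [0.4954, 0.2979, 0.1492]
ee_rot: [-0.749, 1.438, 0.749]
ft_force: [-0.3, -0.3, -0.5]
width: 0.0855
```

```bash
cat >> h.py <<'E'
def wray(s,im,uv,z):
    T=np.array(im['T_tool_cam']); M=Rt(s); o=M@T[:3,3]+s['position']; d=M@T[:3,:3]@np.linalg.inv(im['K'])@np.array([uv[0],uv[1],1.]); return o+d*(z-o[2])/d[2]
E
python3 - <<'E'
from h import *
s=st(); print(Rt(s).round(3), np.round(s['qpos'],2))
im=optics.get_image('wrist'); c=im['color']; cv2.imwrite('pics/w1.png',c)
for n in ['lock_center','trunk_lock']: print(n,[(np.round(d['at'],4).tolist(),round(d['score'],2)) for d in landmark_of(im,n)[:3]])
m=bronze(c); cs=max(cv2.findContours(m,0,2)[0],key=cv2.contourArea); r=cv2.minAreaRect(cs); b=cv2.boxPoints(r); print(r)
print(np.array([wray(s,im,p,.026) for p in b]).round(4), wray(s,im,r[0],.026).round(4))
E
```

```text
t 9.35 p [0.4954 0.2979 0.1492] rv [-0.749  1.438  0.749] F [-0.3  -0.27 -0.53] w 0.0855
[[-0.    -0.82   0.573]
 [ 0.     0.573  0.82 ]
 [-1.     0.    -0.   ]] [-0.12  0.65 -0.76  1.77  0.54  0.94 -0.15]
lock_center [([0.5985, 0.3508, 0.015], 0.82), ([0.4925, 0.3012, 0.0178], 0.75), ([0.3824, 0.3008, 0.0124], 0.71)]
trunk_lock [([0.4993, 0.2996, 0.0013], 0.85), ([0.5975, 0.3494, 0.0007], 0.69), ([0.3877, 0.2999, 0.0009], 0.6)]
((281.5, 205.0), (70.0, 39.0), 90.0)
[[0.467  0.3014 0.026 ]
 [0.4846 0.3266 0.026 ]
 [0.5339 0.2935 0.026 ]
 [0.5151 0.2667 0.026 ]] [0.4994 0.2976 0.026 ]
```

View pics/w1.png

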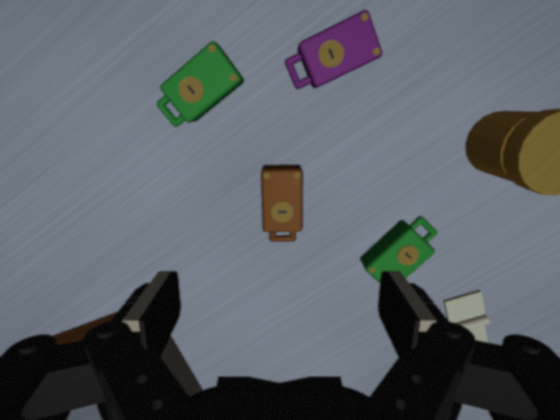

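Emit:
move_arm --pt "1.5 0 0.07 0 60" --pt "3 -0.03 0.07 0 60" --pt "4.2 -0.03 0.07 0 60" --pt "4.85 -0.03 0.07 0 60" --pt "4.85 -0.03 0.07 0 60" --pt "4.85 -0.03 0.07 0 255" --pt "4.85 -0.03 0.07 0 255" --pt "4.85 -0.03 0.07 0 255" --pt "4.85 -0.03 0.07 0 255" --pt "4.85 -0.03 0.07 0 255" --pt "4.85 -0.03 0.07 0 255" --squeeze 40

```text
time: 10.6
position: [0.498, 0.2998, 0.0055]
ee_rot: [-0.751, 1.435, 0.751]
ft_force: [-1.9, -0.1, 8.1]
width: 0.0331
```

Emit:
move_arm --pt "-0.5 0 0 0 255" --pt "-1.5 0 0 0 255" --pt "-3 0 0 0 255" --pt "-3.6 -0.6 -0.5 -0.5 255" --pt "-3.6 -1.7 -1.5 -1.2 255" --pt "-3.6 -2.9 -2.6 -2 255" --pt "-3.6 -4.1 -3.7 -3 255" --pt "-3.6 -5.3 -4.7 -4 255" --pt "-3.6 -6.1 -5.5 -4.6 255" --pt "-3.6 -6.3 -5.7 -4.6 255" --pt "-3.6 -6.3 -5.7 -4.6 255" --pt "-3.6 -6.3 -5.7 -4.6 255"

```text
time: 11.8
position: [0.5548, 0.0522, 0.1127]
ee_rot: [-1.056, 1.298, 1.056]
ft_force: [0.6, 0.0, -1.6]
width: 0.0331
```

Run:
```python
from h import *
s=st(); print(Rt(s).round(3)); 
for c in ('top','scene'):
    im=optics.get_image(c)
    for n in ['drawer_front','drawer_floor','lock_center']:print(c,n,[(np.round(d['at'],3).tolist(),round(d['score'],2)) for d in landmark_of(im,n)[:2]])
c=im['color']; cv2.imwrite('pics/sc2.png',cv2.resize(c[110:260,190:390],(800,600),interpolation=cv2.INTER_CUBIC))
```

```text
t 11.8 p [0.5548 0.0522 0.1127] rv [-1.056  1.298  1.056] F [ 0.64  0.03 -1.65] w 0.0331
[[ 0.001 -0.979  0.204]
 [ 0.001  0.204  0.979]
 [-1.    -0.001  0.001]]
top drawer_front [([0.491, 0.07, 0.032], 0.91), ([0.718, 0.377, 0.002], 0.29)]
top drawer_floor []
top lock_center [([0.424, 0.401, 0.014], 0.81), ([0.597, 0.355, 0.012], 0.56)]
scene drawer_front [([0.491, 0.067, 0.03], 0.66)]
scene drawer_floor [([0.562, 0.053, 0.015], 0.77)]
scene lock_center [([0.594, 0.353, 0.015], 0.79), ([0.55, 0.057, 0.118], 0.72)]
```

View pics/sc2.png

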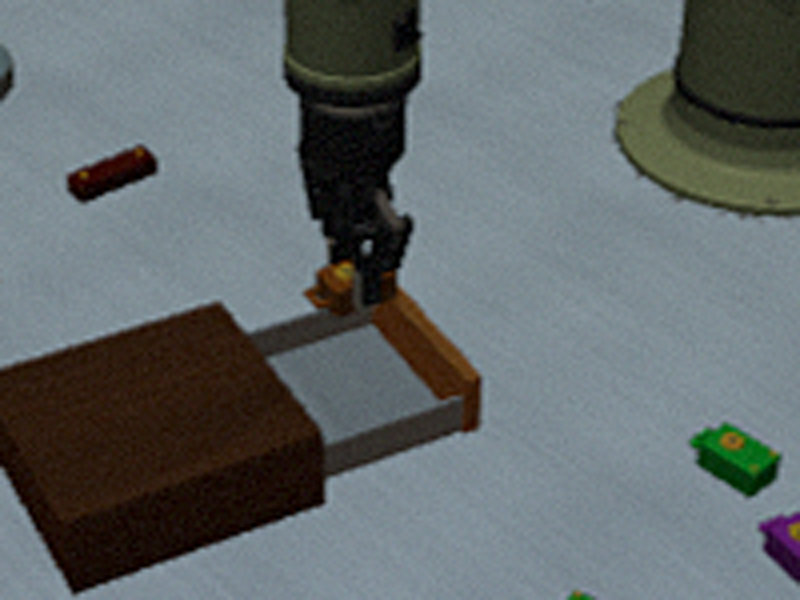

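Emit:
move_arm --pt "1 -0.06 0 0 255" --pt "2 -0.06 0 0 255" --pt "2.6 -0.06 0 0 255" --pt "2.85 -0.06 0 0 255" --pt "2.95 -0.06 0 0 255" --pt "2.95 -0.06 0 0 255"

```text
time: 12.8
position: [0.557, 0.0509, 0.0238]
ee_rot: [-1.056, 1.299, 1.056]
ft_force: [-0.4, 1.0, -1.7]
width: 0.0332
```

Emit:
move_arm --pt "0.06 0 0 0 255" --pt "0.09 0 0 0 255" --pt "0.09 0 0 0 255"

```text
time: 13.1
position: [0.5568, 0.0506, 0.021]
ee_rot: [-1.056, 1.299, 1.056]
ft_force: [-0.3, 0.3, -2.6]
width: 0.033
```

Emit:
move_arm --pt "0.04 0 0 0 255" --pt "0.04 0 0 0 255"

```text
time: 13.3
position: [0.5567, 0.0506, 0.0195]
ee_rot: [-1.056, 1.299, 1.056]
ft_force: [-0.0, -0.0, -1.4]
width: 0.0335
```

Emit:
move_arm --pt "0.03 0 0 0 255" --pt "0.03 0 0 0 255"

```text
time: 13.5
position: [0.5572, 0.0505, 0.0194]
ee_rot: [-1.057, 1.299, 1.055]
ft_force: [-2.3, -3.0, 14.2]
width: 0.0331
```

Emit:
move_arm --pt "-0.03 0 0 0 130" --pt "-0.03 0 0 0 90" --pt "-0.03 0 0 0 90" --pt "-0.03 0 0 0 90" --pt "-1 0 0 0 90" --pt "-2.2 0 0 0 90" --pt "-3.7 0 0 0 90" --pt "-4 0 0 0 90" --pt "-4 0 0 0 90"

```text
time: 14.4
position: [0.5574, 0.0505, 0.1399]
ee_rot: [-1.057, 1.298, 1.054]
ft_force: [-0.0, -0.2, -0.0]
width: 0.0551
```

Run:
```python
from h import *
s=st(); print(Rt(s).round(3),np.round(s['qpos'],2)); 
for c in ('top','scene','wrist'):
    im=optics.get_image(c)
    for n in ['drawer_front','lock_center']:print(c,n,[(np.round(d['at'],3).tolist(),round(d['score'],2)) for d in landmark_of(im,n)[:4]])
    if c=='scene': a=cv2.resize(im['color'][120:270,220:370],(500,500))
cv2.imwrite('pics/sc3.png',cv2.resize(np.hstack([a,cv2.resize(im['color'],(667,500))]),None,fx=.68,fy=.68))
print(to_tool(s,[.443,.075,.14]))
```

```text
t 14.4 p [0.5574 0.0505 0.1399] rv [-1.057  1.298  1.054] F [-0.04 -0.16 -0.03] w 0.0551
[[ 0.003 -0.979  0.205]
 [-0.     0.205  0.979]
 [-1.    -0.003  0.   ]] [ 0.4   0.67 -0.86  1.83  0.63  0.93  0.62]
top drawer_front [([0.49, 0.066, 0.036], 0.96), ([0.718, 0.378, -0.001], 0.45)]
top lock_center [([0.425, 0.398, 0.015], 0.7), ([0.598, 0.353, 0.012], 0.64)]
scene drawer_front [([0.49, 0.068, 0.032], 0.65)]
scene lock_center [([0.43, 0.399, 0.02], 0.81), ([0.597, 0.357, 0.016], 0.73), ([0.39, 0.302, 0.016], 0.64), ([0.554, 0.055, 0.025], 0.62)]
wrist drawer_front [([0.487, 0.067, 0.036], 0.84)]
wrist lock_center [([0.549, 0.051, 0.032], 0.62)]
[-0.01365306  3.89949238  0.01757497]
```

View pics/sc3.png

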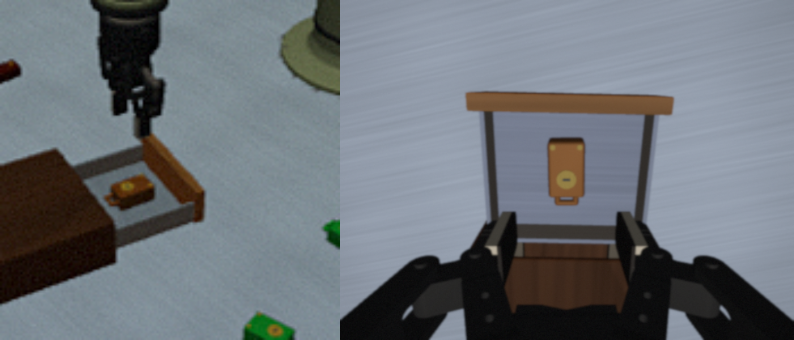

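Emit:
move_arm --pt "0 1.3 -0.1 0 255" --pt "0 2.6 -0.15 0 255" --pt "0 3.9 -0.15 0 255" --pt "0 3.9 -0.15 0 255" --pt "1.4 3.9 -0.15 0 255" --pt "2.7 3.9 -0.15 0 255" --pt "3.7 3.9 -0.15 0 255" --pt "3.7 3.9 -0.15 0 255" --pt "3.7 3.9 -0.15 0 255" --squeeze 30

```text
time: 15.75
position: [0.4413, 0.0706, 0.028]
ee_rot: [-1.056, 1.3, 1.057]
ft_force: [-0.4, -0.0, 1.0]
width: 0.0001
```

Emit:
move_arm --pt "0 -0.5 0 0 255" --pt "0 -1 0 0 255" --pt "0 -1.1 0 0 255" --pt "0 -1.2 0 0 255" --pt "0 -1.3 0 0 255" --pt "0 -1.45 0 0 255" --pt "0 -1.65 0 0 255" --pt "0 -1.85 0 0 255" --pt "0 -2.05 0 0 255" --pt "0 -2.25 0 0 255" --pt "0 -2.45 0 0 255" --pt "0 -2.65 0 0 255"

```text
time: 16.95
position: [0.5194, 0.0536, 0.0274]
ee_rot: [-1.056, 1.3, 1.056]
ft_force: [-4.2, -1.6, 0.5]
width: -0.0001
```

Emit:
move_arm --pt "0 -0.2 0 0 255" --pt "0 -0.4 0 0 255" --pt "0 -0.6 0 0 255" --pt "0 -0.8 0 0 255" --pt "0 -1.0 0 0 255" --pt "0 -1.2 0 0 255" --pt "0 -1.4 0 0 255" --pt "0 -1.6 0 0 255" --pt "0 -1.75 0 0 255" --pt "0 -1.9 0 0 255" --pt "0 -2.0 0 0 255" --pt "0 -2.0 0 0 255"

```text
time: 18.15
position: [0.5782, 0.0417, 0.0275]
ee_rot: [-1.056, 1.299, 1.056]
ft_force: [-3.9, -1.1, 0.2]
width: 0.0001
```

Emit:
move_arm --pt "0 -0.1 0 0 255" --pt "0 -0.2 0 0 255" --pt "0 -0.3 0 0 255" --pt "0 -0.3 0 0 255"

```text
time: 18.55
position: [0.587, 0.0397, 0.0276]
ee_rot: [-1.056, 1.299, 1.056]
ft_force: [-2.6, -0.5, 1.1]
width: 0.0002
```

Emit:
move_arm --pt "0 -0.03 0 0 255" --pt "0 -0.06 0 0 255" --pt "0 -0.06 0 0 255"

```text
time: 18.85
position: [0.5884, 0.0394, 0.0275]
ee_rot: [-1.056, 1.299, 1.056]
ft_force: [-2.8, -1.1, 0.7]
width: -0.0
```

Emit:
move_arm --pt "0 -0.03 0 0 255" --pt "0 -0.05 0 0 255" --pt "0 -0.05 0 0 255"

```text
time: 19.15
position: [0.5899, 0.0391, 0.0276]
ee_rot: [-1.056, 1.3, 1.056]
ft_force: [-2.6, -1.2, 0.2]
width: 0.0003
```

Emit:
move_arm --pt "0 -0.03 0 0 255" --pt "0 -0.04 0 0 255" --pt "0 -0.04 0 0 255"

```text
time: 19.45
position: [0.591, 0.0388, 0.0275]
ee_rot: [-1.056, 1.3, 1.056]
ft_force: [-4.5, -1.2, 1.5]
width: -0.0002
```

Emit:
move_arm --pt "0 -0.03 0 0 255" --pt "0 -0.03 0 0 255"

```text
time: 19.65
position: [0.592, 0.0386, 0.0275]
ee_rot: [-1.056, 1.299, 1.056]
ft_force: [-2.8, -2.0, 0.9]
width: 0.0001
```

Emit:
move_arm --pt "0 -0.025 0 0 255" --pt "0 -0.025 0 0 255"

```text
time: 19.85
position: [0.5927, 0.0385, 0.0275]
ee_rot: [-1.056, 1.299, 1.056]
ft_force: [-2.6, -1.0, 1.0]
width: -0.0001
```

Emit:
move_arm --pt "0 -0.025 0 0 255" --pt "0 -0.025 0 0 255"

```text
time: 20.05
position: [0.5934, 0.0384, 0.0275]
ee_rot: [-1.056, 1.299, 1.056]
ft_force: [-3.6, -2.0, 0.4]
width: -0.0
```

Emit:
move_arm --pt "0 -0.025 0 0 255" --pt "0 -0.025 0 0 255"

```text
time: 20.25
position: [0.5938, 0.0383, 0.0275]
ee_rot: [-1.056, 1.3, 1.057]
ft_force: [-6.5, -0.9, 3.0]
width: 0.0002
```

Emit:
move_arm --pt "0 -0.01 0 0 255" --pt "0 -0.01 0 0 255"

```text
time: 20.45
position: [0.5938, 0.0382, 0.0275]
ee_rot: [-1.056, 1.3, 1.057]
ft_force: [-7.5, -1.6, 3.6]
width: -0.0001
```

At the stop with about 7.5 N. Withdrawing.

Emit:
move_arm --pt "0 0.1 0 0 255" --pt "0 0.3 0 0 255" --pt "0 0.6 0 0 255" --pt "0 1.2 0 0 255" --pt "0 2.2 0 0 255" --pt "0 3.4 0 0 255" --pt "0 4.8 0 0 255" --pt "0 4.8 0 0 255" --pt "-1.5 4.8 0 0 255" --pt "-3 4.8 0 0 255" --pt "-4 4.8 0 0 255" --pt "-4 4.8 0 0 255"

```text
time: 21.65
position: [0.4549, 0.0681, 0.1509]
ee_rot: [-1.058, 1.295, 1.052]
ft_force: [0.4, -0.8, -0.9]
width: 0.0
```

Run:
```python
from h import *
s=st()
for c in ('top','scene'):
    im=optics.get_image(c)
    for n in ['drawer_front','lock_center','handle_block','canister','hasp1']:print(c,n,[(np.round(d['at'],3).tolist(),round(d['score'],2)) for d in landmark_of(im,n)[:3]])
cv2.imwrite('pics/sc4.png',cv2.resize(im['color'],(784,588)))
```

```text
t 21.65 p [0.4549 0.0681 0.1509] rv [-1.058  1.295  1.052] F [ 0.43 -0.78 -0.92] w 0.0
top drawer_front [([0.596, 0.042, 0.033], 0.64)]
top lock_center [([0.388, 0.303, 0.012], 0.89), ([0.424, 0.402, 0.012], 0.87), ([0.598, 0.353, 0.012], 0.79)]
top handle_block [([0.514, -0.338, -0.002], 0.84)]
top canister []
top hasp1 [([0.684, -0.323, -0.002], 0.63)]
scene drawer_front [([0.596, 0.043, 0.033], 0.94)]
scene lock_center [([0.39, 0.303, 0.014], 0.79), ([0.427, 0.399, 0.02], 0.6), ([0.596, 0.353, 0.016], 0.52)]
scene handle_block [([0.522, -0.335, 0.002], 0.63)]
scene canister [([0.559, 0.473, -0.002], 0.67)]
scene hasp1 [([0.718, 0.375, -0.0], 0.77), ([0.684, -0.321, -0.004], 0.73)]
```

View pics/sc4.png

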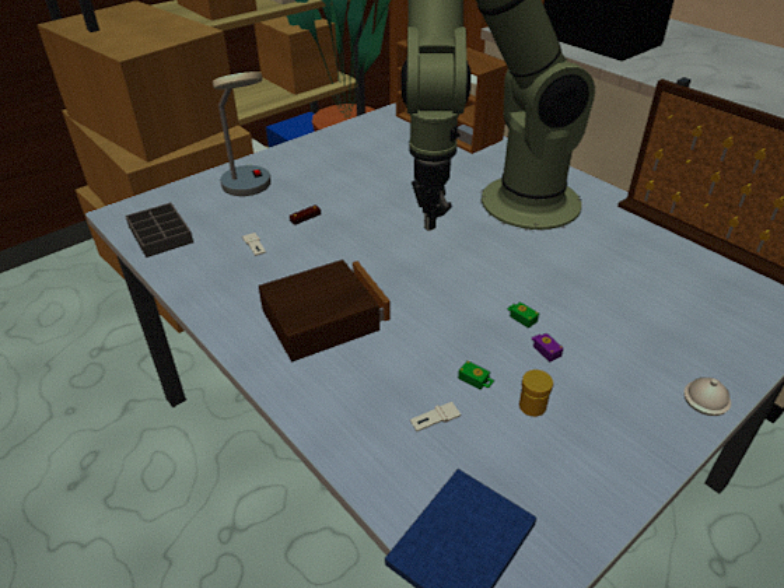

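The picture shows the drawer shut, with its front at (370,290) back at its latched place. The lock is inside and the other things haven't moved.

```bash
python3 -c "
from h import *
print(workorder.close_job()); st()"
```

```text
the job is handed in; nothing more can be done
None
the job is handed in; nothing more can be done
```

The bronze trunk lock is in the drawer, and the drawer is latched shut. I handed the job in at about 22 s.

- **Opening:** I pressed the front in small steps and met the inner stop about 9 mm inside. The highest force reading was about 8 N. The drawer then sprang out about 110 mm.
- **Placing:** I gripped the bronze lock rather than the green or purple ones. I set it down flat, keyhole up, near the middle of the drawer floor. Setting it down read about 14 N on the floor. A wrist picture showed it lying straight and clear of the walls.
- **Closing:** I pushed the drawer in, again in small steps at the end. I met the stop at the same place, with a highest reading of about 8 N, and withdrew the arm.

**Last checks:**
- Both cameras put the front at (0.596, 0.042), its starting place, with the arm clear and touching nothing. They can't resolve the latch's 1 mm, but the drawer stayed shut after the finger left.
- The handle block, canister and both hasps are within about 5 mm of where they were first measured, which is the networks' accuracy. In the last top picture the network missed the canister and one hasp. The scene camera found both in place.
- Forces were read only at the end of each move call, so a brief higher peak between readings can't be ruled out.

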